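# Shut and bolt the exposure unit

## Robot

A 7-joint arm with a two-finger parallel gripper is mounted at the origin on a cart in front of the work surface, level with it; the furniture and walls round the work are solid. World frame = base frame: x ahead of the robot, y to its left, z up, the work surface at z = 0. Lengths are in m, angles in rad, forces in N, time in s.
With the tool pointing down it reaches from about 0.425 to 0.875 m from the base axis. Payload 4.7 kg.
Tool frame: the origin (TCP) lies between the finger pads; the fingertips stand 8 mm ahead of it and the grasp point (between the pads) lies 11 mm behind it (manip.tcp_to_tips is the distance from the TCP to the fingertips, in m); z points along the fingers, y is the line along which they close (so a half turn about z gives the same grasp; the last joint's range is limited). The gripper opens to 85 mm and grips with 20 to 120 N. Pads are 22 mm wide; open, the fingers measure 114 mm over their backs; the gripper's body (76 mm by 85 mm) begins 54 mm behind the grasp point. The pads swing forward as they close: fully open they stand 13 mm farther back than shut.
Start: joints at [1.197, 0.321, -0.07, 1.45, 0.023, 1.371, -0.057], TCP at [0.246, -0.602, 0.239] pointing down, gripper open.
Joint ranges: [-2.86, 2.86], [-0.3, 2.09], [-1.38, 1.24], [0.06, 2.45], [-1.56, 4.7], [0.09, 2.05], [-2.69, 2.69]. Speed limits (rad/s): [2.57, 2.57, 3.14, 3.14, 3.14, 3.14, 3.14].

## Interface

Orientations are given as a unit quaternion [w, x, y, z].
In Python, from bench import manip gives the robot as it stands.
- The arm moves only by the tool carry_out, never from a script. Its argument "deltas" is one flat list of numbers, 7 for each row, row after row: the shift along the tool's x, y, z in mm, then the turn, a rotation vector about the tool's x, y, z in rad, then the opening, from 0 (shut) to 1 (fully open). In form: [tx, ty, tz, rx, ry, rz, jaw, tx, ty, tz, rx, ry, rz, jaw, ...]. A call has 1 to 20 rows; each row shifts and turns the commanded pose from where the row before left it, along the tool's axes as they then stand; what a row does not reach is not made up. A row lasts 1/10 s, in which the tool goes at most 50 mm and 8.59 degrees, less where a joint would pass 70% of its speed; a pose out of reach is approached as far as the arm can. A call is refused whole if a number of a shift passes 50 or a number of a turn 0.15, either way. A call with a gripper value outside its range is refused whole. The fingers move at their own pace and stop on an object; "squeeze" is the grip in N (left out, the last holds). Time passes only in rows, so rows that do not move let the fingers close. It gives the time, the measured TCP pose, the force, the opening and the grip force at its end, in the units of the state.
- manip.read_state(): the state, without advancing time (a new reading comes with each control period).
- manip.capture(name): name is "side" or "top" or "wrist"; returns the picture (420x560x3 uint8, red, green, blue); there is no depth.
- manip.get_calibration(name): a dict with "fovy" (degrees; the focal length in pixels is half the picture's height over the tangent of half this angle, whatever the lens; pixels are square), "cx", "cy" (the principal point, pixels), "R" (3x3) and "t" (3): a world point X has camera coordinates R X + t. Camera axes: x right, y down, z forward; pixel columns grow to the right and rows downward; lengths in m; the calibration is good to about 2 mm. A picture is of the moment at which its call begins: read the wrist's pose just before it. get_calibration takes no time and is no camera call; for the wrist camera it gives the pose at the moment of the call.
- manip.job_done(): hands the job in; it is judged then, once.
Trained networks look in the newest picture that a camera, given by its name, has taken for a name from the list of things; names that differ only in an ending like _2 or _b are one class to them, and where a whole thing is asked for, a point or a joint stands for the part that bears it (a point fixed in the world has none). Each returns a list of dicts, best first, with "p" (0 to 1); they miss things now and then, are a little off and sometimes report something else, mostly with a low value. They report only what shows in the picture. A call takes as long as a camera call.
- manip.outline_of(camera, name): "mask" (420x560 bool, what is visible of it) and "extent" ([left, top, right, bottom] in pixels, round what is visible of it).
The state is a dict: "clock": time; "joint_positions": joint angles; "qd": joint speeds; "joint_torque": joint torques, N m; "tcp_pos": TCP position; "orientation": TCP orientation; "force": force on the tool from outside, world axes, zero at the start; "wrist_torque": the same for the moment, N m; "width": finger opening in m; "grasp_force": force on a finger pad.
Only numpy, scipy, OpenCV 4.12 (cv2) and the standard library are available. Lean on these libraries where they do the work, as an engineer would, in place of code of your own. Each camera call takes 0.05 s, during which the arm holds its last target. There are 200 camera calls.

## Task

The ply exposure unit on the table has a stencil film on its glass and must be closed for exposure. Gently push its lid fully shut, then push the knob of the barrel bolt along its slot toward the lid until the bolt is fully home in the lid's keeper, and finally push the knob over to the right and down into the side notch as far as it goes, so that the bolt is locked. Use light pushes of the fingertips only: do not grip or force the knob, do not raise the lid, leave the things lying about where they are, and end clear of everything.

Things in the scene. Friction and masses are not known exactly. Their poses are not given: they have to be found in the camera images.
- exposure_unit: Fixed ply box, 360 mm deep (its x) x 380 wide (its y) x 110 high; origin at the centre of its underside, x to the back (hinge side), y left, z up. The front of its top (x -180 to -34 mm) is a fixed deck, height 110 mm; the lid is behind it. Timer dial (21 mm high) on a plate at the deck's left end (x -163 to -53, y 100 to 176); loose cap on the right end.
- lid: Hinged lid, ply, 16 mm thick, 203 mm front to back, 376 wide. Origin: middle of its front edge, on its upper face, 206 mm from the hinge line, which runs along the unit's y at x = +174 mm, height 110 mm. Axes as the unit's when shut (upper face flush with the deck); starts raised by 0.3 to 0.65 rad. Its friction hinge holds it at any angle; 2 to 6 N down near the front edge moves it.
- keeper (a point): Centre of the hole of the steel keeper (staple) on the lid's upper face at the middle of its front edge. The keeper is 29 mm wide (unit's y), 14 mm deep (x), 30 mm high; this point is 16 mm above the face, 11 mm behind the front edge. Hole 17 mm wide.
- slot_corner (a point): Fixed point on the axis of the barrel bolt (along the unit's x, y = 0, 16 mm above the deck), where its L-shaped slot turns: unit x = -100 mm. Slotted tube 24 mm wide, top 28 mm above the deck, x -165 to -47 mm, on a 122 x 50 mm plate. The straight run of the slot on top comes from the front; here a side notch goes down to the right (-y).
- bolt_throw (a joint): How far the bolt is pushed along its axis toward the lid (unit's +x), m: 0 drawn back, 0.045 fully home at the end stop; starts at 0 to 0.012. Moves with about 3 N, stays where left. Its round end, 12 mm thick, then passes through the keeper, 2 mm play each side: the lid must be shut for it to enter, and a bolt thrown early keeps the lid from shutting.
- bolt_turn (a joint): Turn of the bolt's handle about the bolt's axis, rad: 0 knob straight up (play about 0.1 in the straight run), grows as the knob goes over to the unit's right (-y); 1.35 at its stop, stalk nearly level in the side notch. The slot lets it turn only when bolt_throw is above about 0.041. Takes 1.5 to 3 N at the knob and stays where left.
- bolt_knob (a point): Centre of the smooth black ball knob, 21 mm across, on a steel stalk 9 mm thick, 42 mm from the bolt's axis. Handle up: 58 mm above the deck (168 mm above the table), at the unit's x = -145 mm + bolt_throw, y = 0. Locked: 41 mm right of the bolt's axis, 25 mm above the deck.
- loose_cap: Bystander: black screw cap of an ink jar lying on the right end of the unit's deck, 46 mm across, 17 mm high. Origin at the centre of its underside.
- ink_bottle_teal: Bystander: squat ink bottle with a black cap on the table left of the unit, 68 mm wide, 88 mm high. Origin at the centre of its underside.
- ink_bottle_ochre: Bystander: small ink bottle with an ochre cap on the table left of the unit, 54 mm wide, 94 mm high. Origin at the centre of its underside.
- marker_blue: Bystander: blue felt marker, 127 mm long, 16 mm high, on the table in front of the unit, to the right. Origin at the centre of its underside.
- marker_black: Bystander: black felt marker, 127 mm long, 16 mm high, on the table in front of the unit, to the left. Origin at the centre of its underside.

How it is judged:
By the outcome, as a careful person would: the job done as asked, in the order asked, and still so for the second after the job is handed in, with the robot touching nothing.
It also fails if it takes over 51 s, if anything falls off the work surface, if the arm or the gripper's body presses on something with over 40 N, if the wrist force passes 120 N, or if a joint passes its speed limit or range.

## Working session

There is one attempt and no reset: what is moved stays moved. The work goes in short steps, Python scripts to look and compute and a tool call to move; the robot and the scene stay as the last step left them, time stands still between calls to the robot, and variables do not carry over. Pictures are saved under pics/ and viewed, at most 10 in all, crops included, and the job is handed in when it is done.

Besides the shell and the picture viewer there is one more tool, called after "Request:" as a command line: name --argument value ..., lists and objects as JSON in quotes. carry_out: Moves the arm, as the interface text tells. Its arguments: {"type":"object","properties":{"deltas":{"type":"array"},"squeeze":{"type":"number"}},"required":["deltas"]}

```bash
mkdir -p pics; ls; python3 - <<'E'
from bench import manip
import cv2,numpy as np
s=manip.read_state();print({k:np.round(v,3).tolist() for k,v in s.items()})
ims=[]
for c in("top","side"):
    im=manip.capture(c);cal=manip.get_calibration(c)
    print(c,cal)
    for n in("exposure_unit","lid","keeper","bolt_knob","loose_cap","bolt_throw"):
        for o in manip.outline_of(c,n)[:2]:
            m=o["mask"];ys,xs=np.nonzero(m);print(n,round(o["p"],2),o["extent"],xs.mean().round(1) if len(xs) else None,ys.mean().round(1) if len(xs) else None)
    cv2.imwrite(f"pics/{c}0.png",im[:,:,::-1])
E
```

```text
pics
{'clock': 0.0, 'joint_positions': [1.197, 0.322, -0.07, 1.452, 0.023, 1.371, -0.057], 'qd': [-0.002, -0.0, -0.0, -0.001, 0.001, 0.0, -0.001], 'joint_torque': [-0.001, -49.359, -0.383, -31.433, 0.013, 0.011, 0.0], 'tcp_pos': [0.246, -0.601, 0.238], 'orientation': [-0.001, 0.981, 0.193, -0.0], 'force': [0.656, -0.112, -0.076], 'wrist_torque': [0.013, 0.042, 0.077], 'grasp_force': 0.0, 'width': 0.085}
top {'fovy': 48.42887986910244, 'cx': 279.74290724339164, 'cy': 204.0456818561479, 'R': array([[ 0.02113237, -0.99976272,  0.00528541],
       [-0.99537893, -0.02153443, -0.09357917],
       [ 0.09367079, -0.00328344, -0.99559781]]), 't': array([-0.08256526,  0.54330808,  0.99457708])}
exposure_unit 0.69 [170.1, 79.7, 378.3, 272.9] 273.3 175.0
lid 0.93 [174.3, 82.6, 375.9, 190.6] 278.6 135.6
keeper 0.59 [175.1, 80.1, 377.9, 189.0] 278.5 135.4
keeper 0.19 [271.7, 281.3, 329.9, 296.7] 298.8 290.2
bolt_knob 0.81 [260.4, 189.2, 273.2, 247.8] 267.3 230.0
bolt_throw 0.76 [262.3, 192.9, 276.0, 247.8] 267.1 229.4
side {'fovy': 56.102513809101076, 'cx': 283.9604852932887, 'cy': 206.86120185651393, 'R': array([[-9.99993816e-01,  3.46052928e-03, -6.26963000e-04],
       [ 2.68381527e-03,  6.35689027e-01, -7.71940579e-01],
       [-2.27276948e-03, -7.71937488e-01, -6.35694384e-01]]), 't': array([0.53825091, 0.15329728, 0.86560103])}
exposure_unit 0.71 [142.3, 146.0, 340.3, 334.7] 250.6 248.9
lid 0.87 [142.8, 145.2, 270.6, 289.6] 214.3 221.3
keeper 0.68 [146.0, 147.1, 275.3, 291.9] 214.2 221.6
bolt_knob 0.45 [272.3, 199.7, 324.3, 219.8] 317.0 209.2
loose_cap 0.54 [297.1, 174.6, 313.5, 191.6] 306.3 182.5
bolt_throw 0.69 [271.7, 195.7, 322.6, 219.7] 314.2 210.3
```

```bash
python3 - <<'E'
import cv2,numpy as np
a=cv2.imread("pics/top0.png")[60:310,150:430];b=cv2.imread("pics/side0.png")[120:350,110:390]
a=cv2.resize(a,None,fx=2.1,fy=2.1,interpolation=3);b=cv2.resize(b,None,fx=2.1,fy=2.1,interpolation=3)
cv2.imwrite("pics/t0c.png",a);cv2.imwrite("pics/s0c.png",b)
E
```

```text
(no output)
```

View pics/t0c.png

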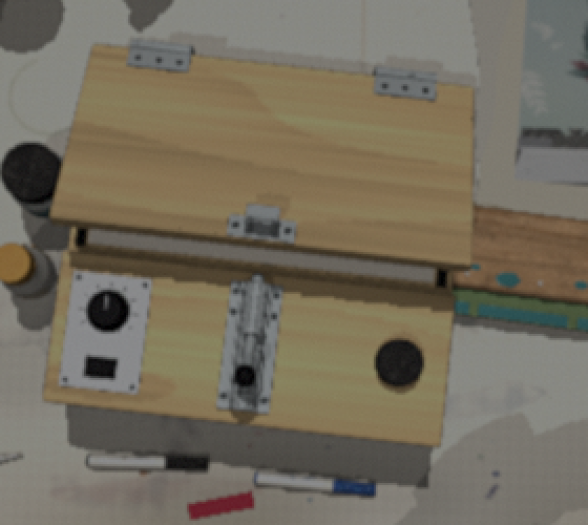

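View pics/s0c.png

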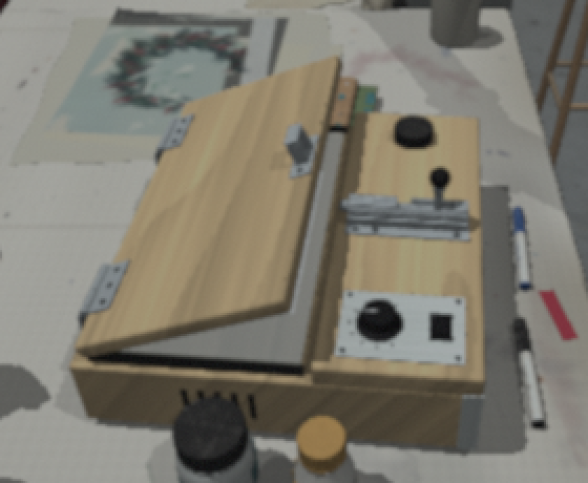

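The top picture (crop) shows the knob at about (245,376) and the deck's front corners at (44,402) and (441,444). The lid's front corners are at (51,217) and (471,266). The side picture shows the knob upright at (440,177) and the raised lid. I'll fit the unit's pose from these points.

```bash
cat > fit.py <<'E'
from bench import manip
import numpy as np
from scipy.optimize import least_squares
T=[("d",-180,190,110,44,402),("d",-180,-190,110,441,444),("k",0,0,0,245,376),("d",-53,176,110,75,271),("d",-53,100,110,150,279),("d",-163,176,110,62,385),("d",-163,100,110,137,393),("l",0,188,0,51,217),("l",0,-188,0,471,266)]
S=[("d",-180,190,110,484,380),("d",-180,-190,110,478,117),("k",0,0,0,440,177),("d",-53,176,110,335,355),("d",-53,100,110,343,292),("d",-163,176,110,467,362),("d",-163,100,110,465,297),("l",0,188,0,283,303),("l",0,-188,0,338,57)]
def world(p,q):
    x,y,w=p[:3];q=np.array(q)/1000
    c,s=np.cos(w),np.sin(w);return np.array([x+c*q[0]-s*q[1],y+s*q[0]+c*q[1],q[2]])
def pt(p,r):
    k,a,b,c=r[:4]
    if k=="k":return world(p,[-145+p[4]*1000,0,168])
    if k=="l":return world(p,[174-206*np.cos(p[3]),b,110+206*np.sin(p[3])])
    return world(p,[a,b,c])
def proj(cal,X):
    c=cal["R"]@X+cal["t"];f=210/np.tan(np.radians(cal["fovy"]/2))
    return np.array([cal["cx"]+f*c[0]/c[2],cal["cy"]+f*c[1]/c[2]])
if __name__=="__main__":
    ct,cs=manip.get_calibration("top"),manip.get_calibration("side")
    def res(p):
        o=[]
        for c,L,ox,oy in((ct,T,150,60),(cs,S,110,120)):
            for r in L:o.append(proj(c,pt(p,r))-[r[4]/2.1+ox,r[5]/2.1+oy])
        return np.ravel(o)
    f=least_squares(res,[.55,-.08,-.1,.4,.005],loss="soft_l1",x_scale=[.1,.1,.1,.1,.01])
    print(f.x.round(4).tolist());print(res(f.x).reshape(-1,2).round(1).tolist())
    for n,q in(("knob",[-145+1e3*f.x[4],0,168]),("corner",[-100,0,126]),("lidfront shut",[-32,0,110]),("lidfront",pt(f.x,("l",0,0,0))*0)):print(n,world(f.x,q).round(4))
    print("lid",pt(f.x,("l",0,0,0)).round(4))
    np.save("p.npy",f.x)
E
python3 fit.py; python3 -c "
from bench import manip
print(manip.get_calibration('wrist'))"
```

```text
[0.6017, -0.0597, -0.089, 0.371, 0.0086]
[[-1.3, -0.7], [0.4, 0.5], [0.1, -0.2], [-0.8, -0.7], [1.1, -0.4], [-1.7, -0.3], [0.6, 0.1], [-1.2, 0.6], [0.4, -0.5], [0.9, -0.5], [-0.3, -0.7], [0.2, -0.1], [-0.1, 0.0], [0.5, -1.3], [-0.9, 0.9], [-0.3, -0.0], [1.5, 0.1], [0.5, -0.8]]
knob [ 0.4658 -0.0476  0.168 ]
corner [ 0.5021 -0.0509  0.126 ]
lidfront shut [ 0.5698 -0.0569  0.11  ]
lidfront [ 0.6017 -0.0597  0.    ]
lid [ 0.5838 -0.0581  0.1847]
{'fovy': 64.93829431615026, 'cx': 276.6304372423744, 'cy': 210.71159022532225, 'R': array([[ 3.76832217e-01, -9.26281471e-01,  3.40849380e-04],
       [-8.79016378e-01, -3.57487617e-01,  3.15488211e-01],
       [-2.92109034e-01, -1.19185734e-01, -9.48929435e-01]]), 't': array([-0.6504398 , -0.0404089 ,  0.37911671])}
```

The fit residuals are about 1 px, roughly 2 mm. The lid is raised 0.37 rad and the throw is about 9 mm. Next I'll square the tool to the unit with the fingers shut, and write a helper for the shifts.

```bash
cat > go.py <<'E'
# usage: go.py  ux uy uz(tip) ... ; prints tip in unit frame and tool-frame shifts (mm) to successive targets
import sys,numpy as np
from bench import manip
from scipy.spatial.transform import Rotation as Ro
p=np.load("p.npy");s=manip.read_state()
q=s["orientation"];R=Ro.from_quat([q[1],q[2],q[3],q[0]])
U=Ro.from_euler("z",p[2]);O=np.array([p[0],p[1],0])
tip=np.array(s["tcp_pos"])+R.apply([0,0,manip.tcp_to_tips])
D=U*Ro.from_quat([1,0,0,0])
print("t",s["clock"],"F",np.round(s["force"],1),"width",round(s["width"],4),"tip unit mm",(U.inv().apply(tip-O)*1e3).round(1),"turn to square",(R.inv()*D).as_rotvec().round(3))
v=np.array(sys.argv[1:],float).reshape(-1,3)
cur=tip
for a in v:
    w=U.apply(a/1e3)+O;print(a,"shift",(D.inv().apply(w-cur)*1e3).round(1));cur=w
E
python3 go.py -3 -60 230
```

```text
t 0.7 F [ 0.   0.2 -0.2] width 0.0857 tip unit mm [-306.4 -571.5  231.4] turn to square [0.    0.    0.477]
[ -3. -60. 230.] shift [ 303.4 -511.5    1.4]
```

Request:
carry_out --deltas '[0, 0, 0, 0, 0, 0.12, 0, 0, 0, 0, 0, 0, 0.12, 0, 0, 0, 0, 0, 0, 0.12, 0, 0, 0, 0, 0, 0, 0.117, 0, 0, 0, 0, 0, 0, 0, 0]'

```text
clock: 1.2
tcp_pos: [0.2458, -0.6017, 0.2394]
orientation: [0.0, 0.999, -0.045, -0.0]
force: [0.3, 0.4, 0.2]
width: 0.012
grasp_force: 0.0
```

```bash
python3 go.py -3 -60 230 -3 -60 195 -16 -60 112
```

```text
t 1.2 F [0.3 0.4 0.2] width 0.012 tip unit mm [-306.3 -571.5  231.4] turn to square [ 0.  0. -0.]
[ -3. -60. 230.] shift [ 303.3 -511.5    1.4]
[ -3. -60. 195.] shift [ 0.  0. 35.]
[-16. -60. 112.] shift [-13.   0.  83.]
```

Request:
carry_out --deltas '[17, -28.5, 0, 0, 0, 0, 0, 17, -28.5, 0, 0, 0, 0, 0, 17, -28.5, 0, 0, 0, 0, 0, 17, -28.5, 0, 0, 0, 0, 0, 17, -28.5, 0, 0, 0, 0, 0, 17, -28.5, 0, 0, 0, 0, 0, 17, -28.5, 0, 0, 0, 0, 0, 17, -28.5, 0, 0, 0, 0, 0, 17, -28.5, 0, 0, 0, 0, 0, 17, -28.5, 0, 0, 0, 0, 0, 17, -28.5, 0, 0, 0, 0, 0, 17, -28.5, 0, 0, 0, 0, 0, 17, -28.5, 0, 0, 0, 0, 0, 17, -28.5, 0, 0, 0, 0, 0, 17, -28.5, 0, 0, 0, 0, 0, 17, -28.5, 0, 0, 0, 0, 0, 17, -28.5, 0, 0, 0, 0, 0, 14, -27, 0, 0, 0, 0, 0, 0, 0, 0, 0, 0, 0, 0]'

```text
clock: 3.1
tcp_pos: [0.5951, -0.1131, 0.2394]
orientation: [-0.002, 0.999, -0.039, 0.001]
force: [0.1, -0.3, -0.6]
width: 0.0002
grasp_force: 0.0
```

```bash
python3 go.py -3 -60 190 -16 -60 111; python3 - <<'E'
from bench import manip
import cv2
cv2.imwrite("pics/w1.png",manip.capture("wrist")[:,:,::-1])
E
```

```text
t 3.1 F [ 0.1 -0.3 -0.6] width 0.0002 tip unit mm [ -1.8 -53.7 231.4] turn to square [-0.004 -0.001  0.011]
[ -3. -60. 190.] shift [-1.2  6.3 41.4]
[-16. -60. 111.] shift [-13.   0.  79.]
```

View pics/w1.png

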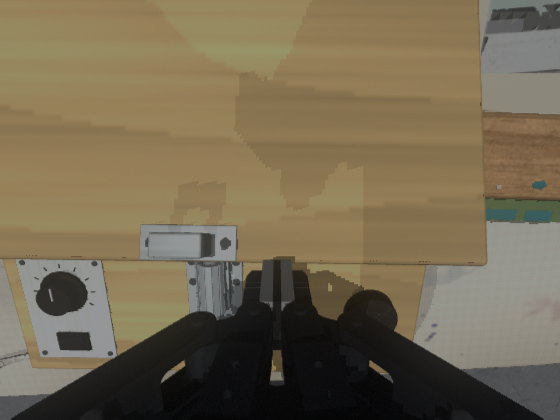

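The wrist picture shows the shut fingertips around (285,262), over the lid's front edge. They are right of the keeper at (188,243), clear of it and the cap. Now I'll press down gently.

Request:
carry_out --deltas '[0, 2, 12, 0, 0, 0, 0, 0, 2, 12, 0, 0, 0, 0, 0, 2, 12, 0, 0, 0, 0, -1, 0, 4, 0, 0, 0, 0, -1, 0, 4, 0, 0, 0, 0, -1, 0, 4, 0, 0, 0, 0, -1, 0, 4, 0, 0, 0, 0, -1, 0, 4, 0, 0, 0, 0, -1, 0, 4, 0, 0, 0, 0, -1, 0, 4, 0, 0, 0, 0, -1, 0, 4, 0, 0, 0, 0, -1, 0, 4, 0, 0, 0, 0, -1, 0, 4, 0, 0, 0, 0, 0, 0, 4, 0, 0, 0, 0, 0, 0, 4, 0, 0, 0, 0]'

```text
clock: 4.65
tcp_pos: [0.5826, -0.1243, 0.1549]
orientation: [-0.0, 0.999, -0.045, -0.0]
force: [-0.4, -0.6, 2.2]
width: -0.0002
grasp_force: 0.8
```

```bash
python3 go.py  -16 -60 112
```

```text
t 4.65 F [-0.4 -0.6  2.2] width -0.0002 tip unit mm [-13.3 -66.  146.9] turn to square [-0.  0. -0.]
[-16. -60. 112.] shift [-2.7 -6.  34.9]
```

Request:
carry_out --deltas '[-1, 0, 4, 0, 0, 0, 0, -1, 0, 4, 0, 0, 0, 0, -1, 0, 4, 0, 0, 0, 0, 0, 0, 4, 0, 0, 0, 0, 0, 0, 4, 0, 0, 0, 0, 0, 0, 4, 0, 0, 0, 0, 0, 0, 4, 0, 0, 0, 0, 0, 0, 3, 0, 0, 0, 0, 0, 0, 2, 0, 0, 0, 0, 0, 0, 1, 0, 0, 0, 0, 0, 0, 0, 0, 0, 0, 0, 0, 0, 0, 0, 0, 0, 0]'

```text
clock: 5.85
tcp_pos: [0.5799, -0.1242, 0.1213]
orientation: [0.0, 0.999, -0.045, 0.0]
force: [0.4, -0.2, -0.3]
width: 0.0002
grasp_force: 0.0
```

```bash
python3 go.py  -16 -60 110
```

```text
t 5.85 F [ 0.4 -0.2 -0.3] width 0.0002 tip unit mm [-16.  -66.1 113.3] turn to square [ 0.    -0.001 -0.   ]
[-16. -60. 110.] shift [-0.  -6.1  3.3]
```

Request:
carry_out --deltas '[0, 0, 1, 0, 0, 0, 0, 0, 0, 1, 0, 0, 0, 0, 0, 0, 1, 0, 0, 0, 0, 0, 0, 0.5, 0, 0, 0, 0, 0, 0, 0, 0, 0, 0, 0]'

```text
clock: 6.35
tcp_pos: [0.58, -0.1242, 0.1181]
orientation: [0.0, 0.999, -0.045, 0.0]
force: [0.3, 0.1, 3.0]
width: 0.0001
grasp_force: 1.3
```

```bash
python3 go.py  -16 -60 110
```

```text
t 6.35 F [0.3 0.1 3. ] width 0.0001 tip unit mm [-15.9 -66.1 110.1] turn to square [ 0.    -0.001 -0.   ]
[-16. -60. 110.] shift [-0.1 -6.1  0.1]
```

Request:
carry_out --deltas '[0, 0, 1, 0, 0, 0, 0, 0, 0, 1, 0, 0, 0, 0, 0, 0, 0, 0, 0, 0, 0]'

```text
clock: 6.65
tcp_pos: [0.58, -0.1242, 0.1181]
orientation: [0.0, 0.999, -0.045, 0.0]
force: [-4.1, 0.1, 11.7]
width: 0.0
grasp_force: 6.4
```

```bash
python3 go.py  -16 -60 110
```

```text
t 6.65 F [-4.1  0.1 11.7] width 0.0 tip unit mm [-15.9 -66.1 110.1] turn to square [ 0.001 -0.001 -0.   ]
[-16. -60. 110.] shift [-0.1 -6.1  0.1]
```

It stops hard at 110 mm, so the lid is shut. I'll lift off, move to in front of the knob, and check in the picture.

Request:
carry_out --deltas '[0, 0, -5, 0, 0, 0, 0, 0, 0, -25, 0, 0, 0, 0, 0, 0, -30, 0, 0, 0, 0, 0, 0, -30, 0, 0, 0, 0, -20, -8, 0, 0, 0, 0, 0, -22, -10, 0, 0, 0, 0, 0, -22, -10, 0, 0, 0, 0, 0, -22, -10, 0, 0, 0, 0, 0, -22, -10, 0, 0, 0, 0, 0, -22, -10, 0, 0, 0, 0, 0, -22, -8, 0, 0, 0, 0, 0, 0, 0, 0, 0, 0, 0, 0, 0, 0, 0, 0, 0, 0, 0]'

```text
clock: 7.95
tcp_pos: [0.4341, -0.045, 0.2058]
orientation: [0.0, 0.999, -0.045, 0.0]
force: [-0.4, 0.1, -0.1]
width: -0.0002
grasp_force: 0.0
```

```bash
python3 go.py -168 0 160; python3 - <<'E'
from bench import manip
import cv2,numpy as np
from fit import proj,world
p=np.load("p.npy")
out=[]
for c,o in(("side",(240,160)),("top",(190,110))):
    im=manip.capture(c);cal=manip.get_calibration(c)
    L=manip.outline_of(c,"bolt_knob")
    print(c,[(round(l["p"],2),l["extent"]) for l in L[:2]],"knob pred",proj(cal,world(p,[-145+1e3*p[4],0,168])).round(1),"keeper top pred",proj(cal,world(p,[-21,0,140])).round(1))
    for y in(188,-188):
        print("lid front",y,proj(cal,world(p,[-32,y,110])).round(1))
    cr=im[o[1]:o[1]+150,o[0]-50:o[0]+150] if c=="top" else im[o[1]-20:o[1]+130,o[0]-50:o[0]+150]
    out.append(cv2.resize(cr[:,:,::-1],None,fx=2,fy=2,interpolation=3))
cv2.imwrite("pics/c2.png",np.hstack(out))
E
```

```text
t 7.95 F [-0.4  0.1 -0.1] width -0.0002 tip unit mm [-168.3   -0.2  197.8] turn to square [ 0.001 -0.001 -0.   ]
[-168.    0.  160.] shift [ 0.3 -0.2 37.8]
side [(0.65, [273.6, 199.2, 322.9, 221.6]), (0.23, [299.0, 174.9, 312.8, 190.8])] knob pred [319.8 204.2] keeper top pred [263.4 211.7]
lid front 188 [256.7 293.7]
lid front -188 [277.6 172.6]
top [] knob pred [266.8 238.9] keeper top pred [273.7 180.1]
lid front 188 [180.4 177.4]
lid front -188 [366.3 197.9]
```

View pics/c2.png

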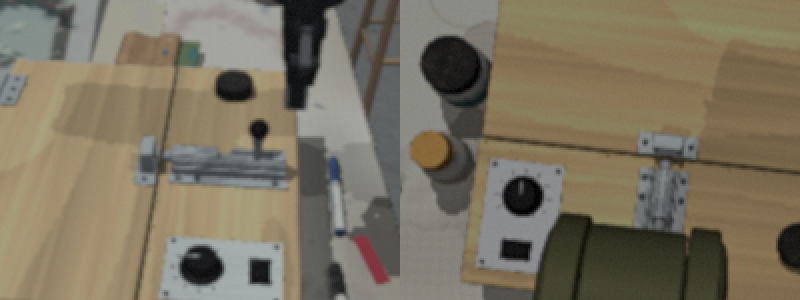

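The picture shows the lid shut and level, with the keeper in line with the bolt. The knob is at side pixel (319.5,204.5), which matches the prediction. I'll lower and push it toward the lid.

Request:
carry_out --deltas '[0, 0, 13, 0, 0, 0, 0, 0, 0, 13, 0, 0, 0, 0, 0, 0, 12, 0, 0, 0, 0, 4, 0, 0, 0, 0, 0, 0, 4, 0, 0, 0, 0, 0, 0, 3, 0, 0, 0, 0, 0, 0, 3, 0, 0, 0, 0, 0, 0, 3, 0, 0, 0, 0, 0, 0, 3, 0, 0, 0, 0, 0, 0, 3, 0, 0, 0, 0, 0, 0, 3, 0, 0, 0, 0, 0, 0, 3, 0, 0, 0, 0, 0, 0, 3, 0, 0, 0, 0, 0, 0, 3, 0, 0, 0, 0, 0, 0, 3, 0, 0, 0, 0, 0, 0, 3, 0, 0, 0, 0, 0, 0, 3, 0, 0, 0, 0, 0, 0, 0, 0, 0, 0, 0, 0, 0]'

```text
clock: 9.95
tcp_pos: [0.4785, -0.0488, 0.1678]
orientation: [-0.0, 0.999, -0.045, 0.0]
force: [-0.6, 0.7, 1.2]
width: -0.0003
grasp_force: 0.8
```

```bash
python3 go.py -121.5 0 160
```

```text
t 9.95 F [-0.6  0.7  1.2] width -0.0003 tip unit mm [-123.7   -0.   159.8] turn to square [-0.    -0.001 -0.   ]
[-121.5    0.   160. ] shift [ 2.2 -0.  -0.2]
```

Request:
carry_out --deltas '[1, 0, 0, 0, 0, 0, 0, 1, 0, 0, 0, 0, 0, 0, 1, 0, 0, 0, 0, 0, 0, 0, 0, 0, 0, 0, 0, 0]'

```text
clock: 10.35
tcp_pos: [0.481, -0.049, 0.1678]
orientation: [0.0, 0.999, -0.045, 0.0]
force: [-3.0, -0.2, 1.1]
width: -0.0002
grasp_force: 1.3
```

```bash
python3 go.py -121.5 0 160
```

```text
t 10.35 F [-3.  -0.2  1.1] width -0.0002 tip unit mm [-1.212e+02 -1.000e-01  1.598e+02] turn to square [ 0. -0. -0.]
[-121.5    0.   160. ] shift [-0.3 -0.1 -0.2]
```

Request:
carry_out --deltas '[1, 0, 0, 0, 0, 0, 0, 1, 0, 0, 0, 0, 0, 0, 0, 0, 0, 0, 0, 0, 0]'

```text
clock: 10.65
tcp_pos: [0.4817, -0.049, 0.1675]
orientation: [-0.0, 0.999, -0.045, -0.002]
force: [-6.3, 1.1, 4.5]
width: -0.0002
grasp_force: 3.2
```

```bash
python3 go.py -121.5 0 160
```

```text
t 10.65 F [-6.3  1.1  4.5] width -0.0002 tip unit mm [-120.5    0.   159.5] turn to square [ 0.     0.003 -0.   ]
[-121.5    0.   160. ] shift [-1.   0.  -0.5]
```

Request:
carry_out --deltas '[1, 0, 0, 0, 0, 0, 0, 1, 0, 0, 0, 0, 0, 0, 0, 0, 0, 0, 0, 0, 0]'

```text
clock: 10.95
tcp_pos: [0.4822, -0.049, 0.1672]
orientation: [-0.0, 0.999, -0.044, -0.003]
force: [-9.8, 1.8, 5.5]
width: 0.0
grasp_force: 5.3
```

```bash
python3 go.py -121.5 0 160
```

```text
t 10.95 F [-9.8  1.8  5.5] width 0.0 tip unit mm [-1.201e+02  1.000e-01  1.592e+02] turn to square [ 0.     0.007 -0.   ]
[-121.5    0.   160. ] shift [-1.4  0.1 -0.8]
```

The stop is reached: force rises without travel, and the knob is at x≈-99. I'll back off and go round to the knob's left side.

Request:
carry_out --deltas '[-8, 0, 0, 0, 0, 0, 0, -8, 0, 0, 0, 0, 0, 0, 0, 0, -20, 0, 0, 0, 0, 0, 0, -20, 0, 0, 0, 0, 0, -15, 0, 0, 0, 0, 0, 0, -15, 0, 0, 0, 0, 0, 15, -15, 0, 0, 0, 0, 0, 18, 0, 0, 0, 0, 0, 0, 0, 0, 0, 0, 0, 0, 0, 0, 0, 0, 0, 0, 0, 0]'

```text
clock: 11.95
tcp_pos: [0.5058, -0.0062, 0.2078]
orientation: [-0.0, 0.999, -0.045, 0.0]
force: [0.2, 0.9, 0.7]
width: 0.0002
grasp_force: 0.0
```

```bash
python3 go.py -99.5 45 163; python3 - <<'E'
from bench import manip
import cv2,numpy as np
from fit import proj,world
p=np.load("p.npy")
im=manip.capture("side");cal=manip.get_calibration("side")
print("knob home pred",proj(cal,world(p,[-100,0,168])).round(1),"-104:",proj(cal,world(p,[-104,0,168])).round(1))
cv2.imwrite("pics/s3.png",cv2.resize(im[150:260,230:350,::-1],None,fx=4,fy=4,interpolation=3))
E
```

```text
t 11.95 F [0.2 0.9 0.7] width 0.0002 tip unit mm [-100.3   44.8  199.8] turn to square [-0. -0. -0.]
[-99.5  45.  163. ] shift [ 0.8 -0.2 36.8]
knob home pred [301.7 203.2] -104: [303.7 203.3]
```

View pics/s3.png

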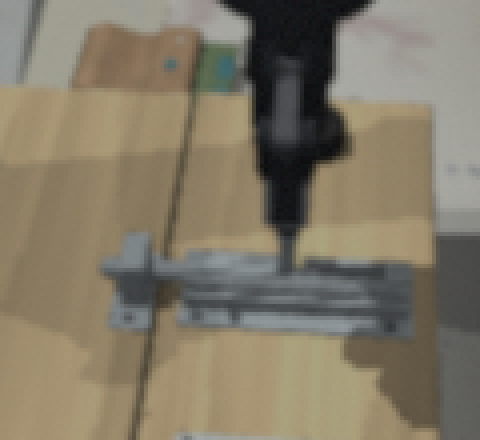

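The side picture shows the bolt end through the keeper at crop (105,267) and the stalk at crop column 286. That is full column 301.5, the predicted home position. Now I'll turn it.

Request:
carry_out --deltas '[0, 0, 12, 0, 0, 0, 0, 0, 0, 12, 0, 0, 0, 0, 0, 0, 13, 0, 0, 0, 0, 1, 4, 0, 0, 0, 0, 0, 0, 4, 0, 0, 0, 0, 0, 0, 4, 0, 0, 0, 0, 0, 0, 4, 0, 0, 0, 0, 0, 0, 4, 0, 0, 0, 0, 0, 0, 3, 0, 0, 0, 0, 0, 0, 3, 0, 0, 0, 0, 0, 0, 3, 0, 0, 0, 0, 0, 0, 3, 0, 0, 0, 0, 0, 0, 3, 0, 0, 0, 0, 0, 0, 3, 1, 0, 0, 0, 0, 0, 3, 1, 0, 0, 0, 0, 0, 0, 0, 0, 0, 0, 0]'

```text
clock: 13.6
tcp_pos: [0.503, -0.0478, 0.1684]
orientation: [0.0, 0.999, -0.045, -0.0]
force: [-0.3, 0.7, -0.1]
width: -0.0
grasp_force: 0.2
```

```bash
python3 go.py -99.5 0 156; python3 - <<'E'
from bench import manip
import cv2
im=manip.capture("side");tp=manip.capture("top")
import numpy as np
cv2.imwrite("pics/s4.png",cv2.resize(im[150:260,230:350,::-1],None,fx=4,fy=4,interpolation=3))
E
```

```text
t 13.6 F [-0.3  0.7 -0.1] width -0.0 tip unit mm [-99.4   3.1 160.4] turn to square [ 0.001  0.001 -0.001]
[-99.5   0.  156. ] shift [-0.1  3.1  4.4]
```

View pics/s4.png

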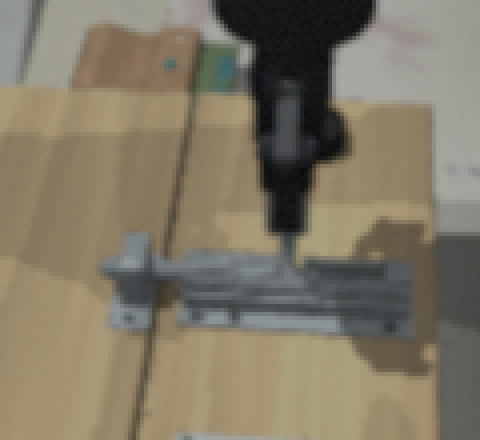

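Request:
carry_out --deltas '[0, 3, 1.5, 0, 0, 0, 0, 0, 3, 1.5, 0, 0, 0, 0]'

```text
clock: 13.9
tcp_pos: [0.5027, -0.0529, 0.1657]
orientation: [-0.0, 0.999, -0.044, 0.0]
force: [-0.2, 1.6, 1.6]
width: -0.0001
grasp_force: 0.8
```

```bash
python3 go.py -99.5 0 156; python3 - <<'E'
from bench import manip
import cv2,numpy as np
from fit import proj,world
p=np.load("p.npy");cal=manip.get_calibration("wrist")
im=manip.capture("wrist")
for t in(0,.3,.6,.8):print(t,proj(cal,world(p,[-99,-42*np.sin(t),126+42*np.cos(t)])).round())
print([(round(l["p"],2),l["extent"]) for l in manip.outline_of("wrist","bolt_knob")[:2]])
cv2.imwrite("pics/w5.png",im[:,:,::-1])
E
```

```text
t 13.9 F [-0.2  1.6  1.6] width -0.0001 tip unit mm [-99.2  -1.9 157.7] turn to square [-0. -0.  0.]
[-99.5   0.  156. ] shift [-0.3 -1.9  1.7]
0 [271. 288.]
0.3 [298. 286.]
0.6 [321. 279.]
0.8 [333. 274.]
[(0.88, [254.4, 66.9, 343.2, 304.0])]
```

View pics/w5.png

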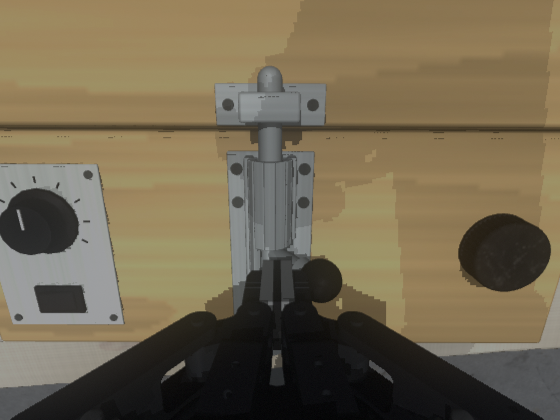

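The wrist picture shows the knob at (322,280), which is a turn of about 0.6 rad. I'll push a little further, then lift over and press down from on top.

Request:
carry_out --deltas '[0, 2, 1, 0, 0, 0, 0, 0, 2, 1, 0, 0, 0, 0, 0, 2, 0, 0, 0, 0, 0, 0, -5, 0, 0, 0, 0, 0, 0, -3, -8, 0, 0, 0, 0, 0, 0, -12, 0, 0, 0, 0, 0, 12, -5, 0, 0, 0, 0, 0, 12, 0, 0, 0, 0, 0, 0, 11, 0, 0, 0, 0, 0, 0, 0, 0, 0, 0, 0, 0, 0, 0, 0, 0, 0, 0, 0]'

```text
clock: 15.1
tcp_pos: [0.4994, -0.0864, 0.1883]
orientation: [-0.0, 0.999, -0.045, -0.0]
force: [0.7, -0.1, -0.4]
width: 0.0002
grasp_force: 0.0
```

```bash
python3 go.py -99.5 -34 170 -99.5 -41 145.7
```

```text
t 15.1 F [ 0.7 -0.1 -0.4] width 0.0002 tip unit mm [-99.6 -35.6 180.3] turn to square [-0.     0.001 -0.002]
[-99.5 -34.  170. ] shift [ 0.1 -1.6 10.3]
[-99.5 -41.  145.7] shift [ 0.   7.  24.3]
```

Request:
carry_out --deltas '[0, 0, 5, 0, 0, 0, 0, 0, 0, 4, 0, 0, 0, 0, 0, 0, 3, 0, 0, 0, 0, 0, 0, 3, 0, 0, 0, 0, 0, 1, 3, 0, 0, 0, 0, 0, 1, 3, 0, 0, 0, 0, 0, 1, 3, 0, 0, 0, 0, 0, 1, 2, 0, 0, 0, 0, 0, 1, 2, 0, 0, 0, 0, 0, 0, 2, 0, 0, 0, 0, 0, 0, 2, 0, 0, 0, 0, 0, 0, 1, 0, 0, 0, 0, 0, 0, 0, 0, 0, 0, 0]'

```text
clock: 16.4
tcp_pos: [0.4991, -0.0905, 0.1554]
orientation: [-0.0, 0.999, -0.044, -0.0]
force: [-0.2, -0.6, 0.8]
width: -0.0003
grasp_force: 0.2
```

```bash
python3 go.py -99.5 -41 145.7
```

```text
t 16.4 F [-0.2 -0.6  0.8] width -0.0003 tip unit mm [-99.5 -39.7 147.4] turn to square [-0.     0.001  0.   ]
[-99.5 -41.  145.7] shift [-0.   1.3  1.7]
```

Request:
carry_out --deltas '[0, 0, 1, 0, 0, 0, 0, 0, 0, 1, 0, 0, 0, 0, 0, 0, 1, 0, 0, 0, 0, 0, 0, 0, 0, 0, 0, 0]'

```text
clock: 16.8
tcp_pos: [0.4994, -0.0909, 0.1532]
orientation: [0.0, 0.999, -0.045, 0.0]
force: [-0.9, -0.2, 3.0]
width: 0.0
grasp_force: 2.0
```

```bash
python3 go.py -99.5 -41 145.7
```

```text
t 16.8 F [-0.9 -0.2  3. ] width 0.0 tip unit mm [-99.2 -40.1 145.2] turn to square [ 0. -0. -0.]
[-99.5 -41.  145.7] shift [-0.3  0.9 -0.5]
```

Request:
carry_out --deltas '[0, 0, 1, 0, 0, 0, 0, 0, 0, 1, 0, 0, 0, 0, 0, 0, 0, 0, 0, 0, 0]'

```text
clock: 17.1
tcp_pos: [0.4996, -0.0912, 0.1524]
orientation: [0.001, 0.999, -0.045, 0.0]
force: [-3.8, -1.3, 10.4]
width: 0.0
grasp_force: 5.6
```

```bash
python3 go.py -99.5 -41 145.7
```

```text
t 17.1 F [-3.8 -1.3 10.4] width 0.0 tip unit mm [-98.9 -40.4 144.4] turn to square [ 0.001 -0.001 -0.   ]
[-99.5 -41.  145.7] shift [-0.6  0.6 -1.3]
```

It's at the stop: 10 N with almost no travel. I'll retreat up and to the right, then verify.

Request:
carry_out --deltas '[0, 0, -5, 0, 0, 0, 0, 0, 0, -20, 0, 0, 0, 0, 0, 0, -30, 0, 0, 0, 0, 0, 0, -30, 0, 0, 0, 0, 0, 30, -15, 0, 0, 0, 0, 0, 30, 0, 0, 0, 0, 0, 0, 30, 0, 0, 0, 0, 0, 0, 30, 0, 0, 0, 0, 0, 0, 30, 0, 0, 0, 0, 0, 0, 30, 0, 0, 0, 0, 0, 0, 30, 0, 0, 0, 0, 0, 0, 30, 0, 0, 0, 0, 0, 0, 20, 0, 0, 0, 0, 0, 0, 0, 0, 0, 0, 0, 0, 0, 0, 0, 0, 0, 0, 0]'

```text
clock: 18.6
tcp_pos: [0.4764, -0.3488, 0.2503]
orientation: [-0.001, 0.999, -0.044, -0.0]
force: [-0.9, 0.2, -0.4]
width: -0.0001
grasp_force: 0.0
```

```bash
python3 go.py; python3 - <<'E'
from bench import manip
import cv2,numpy as np
from fit import proj,world
p=np.load("p.npy");out=[]
for c,(x,y) in(("side",(230,150)),("top",(220,160))):
    im=manip.capture(c);cal=manip.get_calibration(c)
    for t in(1.1,1.2,1.35):print(c,t,proj(cal,world(p,[-100,-42*np.sin(t),126+42*np.cos(t)])).round(1)-[x,y])
    out.append(cv2.resize(im[y:y+110,x:x+100,::-1],None,fx=4,fy=4,interpolation=3))
cv2.imwrite("pics/c6.png",np.hstack(out))
E
```

```text
t 18.6 F [-0.9  0.2 -0.4] width -0.0001 tip unit mm [ -99.1 -299.1  242.3] turn to square [-0.002  0.     0.   ]
side 1.1 [72.3 50.6]
side 1.2 [72.3 51.5]
side 1.35 [72.2 53.1]
top 1.1 [68.5 62.3]
top 1.2 [69.4 62.5]
top 1.35 [70.2 62.8]
```

View pics/c6.png

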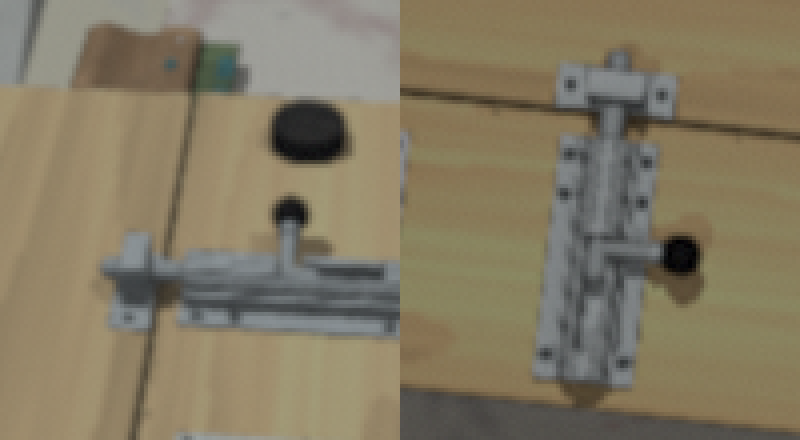

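The side picture shows the knob at crop (72.7,53) and the top picture at (70.2,63.7). Both match a 1.35 rad turn with the bolt home, and the lid is shut with the loose cap in place.

```bash
python3 -c "
from bench import manip
print(manip.job_done())"
```

```text
the job is handed in; nothing more can be done
None
```

The lid is fully shut, the bolt is home in the keeper and its knob is locked in the side notch (about 1.35 rad); the job is handed in at about 19 s with the arm clear of everything.

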